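# Heft two cast bars and show the silver one to the magnifier

## Task

The two grey cast bars in the divided tray look alike, but one is silver and the other lighter pewter: lift the left one (as the robot sees it) clear of the tray to feel its weight, lay it back in its compartment without dropping it, then lift the right one in the same way. Finish holding the heavier bar in the gripper, still and level, end-on to the magnifier's glass on the side towards the robot, centred on the glass with its near end about 8 cm from it, while the lighter bar lies flat in its own compartment. Do not touch the magnifier, and leave the other things on the bench where they are.

Things in the scene. Friction and masses are not known exactly. Their poses are not given: they have to be found in the camera images.
- tray: Fixed wooden tray, lined dark green, left or right of the robot's middle, 162 (x) by 298 (y) by 16 mm high, two compartments side by side, a bar in each. Walls and floor 6 mm thick: bars lie 6 mm above the bench, walls stand 10 mm higher. Each 150 by 140 mm inside, centred 73 mm left (+y) or right (-y). Origin: centre of underside; +x roughly away from the robot, +y to its left.
- bar_a: One of two cast bars that look exactly alike, silver-grey with a darker shrink hollow on top; one is silver, the other pewter, weighing only half to three quarters as much (350 to 800 g; which is which is not told). 98 mm long (x), 30 mm across (y), 22 mm high (z), sides almost upright, evenly heavy along its length. Origin: centre of the underside, x along the bar, z up.
- bar_b: One of two cast bars that look exactly alike, silver-grey with a darker shrink hollow on top; one is silver, the other pewter, weighing only half to three quarters as much (350 to 800 g; which is which is not told). 98 mm long (x), 30 mm across (y), 22 mm high (z), sides almost upright, evenly heavy along its length. Origin: centre of the underside, x along the bar, z up.
- magnifier: Fixed bench magnifier, on the side of the bench without the tray: grey round foot 160 mm across, bent steel stem, upright white ring head 138 mm across, 26 mm thick, holding the glass; top 249 mm above the bench. Origin: on the bench, on the robot's side of the glass; +x points roughly away from the robot, the glass stands 130 mm and the foot's middle 215 mm along it.
- lens (a point): Centre of the magnifier's glass (112 mm across), 180 mm above the bench. Its x axis is the lens axis: level, pointing away from the robot; the side to show things to is -x. z is up.
- bur_stand: Grey round stepped stand full of small burs, 128 mm across, about 100 mm high, loose on the bench beyond the tray; leave it. Origin: centre of its underside.
- ring_box: Small black ring box standing open with a ring in it, 56 mm square, lid up to 76 mm high, loose on the bench below and beside the viewing spot; leave it. Origin: centre of its underside.
- pliers: Pliers with blue handles lying flat, about 150 mm long, loose on the bench below and beside the viewing spot, on the other side from the ring box; leave them. Origin: near the pivot, on the bench.

How it is judged:
By the outcome, as a careful person would: the job done as asked, in the order asked, and still so for the second after the job is handed in, while the arm keeps its last pose, push and grip.
It also fails if it takes over 72 s, if anything falls off the work surface, if the arm or the gripper's body presses on something with over 40 N, if the wrist force passes 120 N, or if a joint passes its speed limit or range.

## Robot

A 6-joint arm with a two-finger parallel gripper is mounted at the origin on the work surface. World frame = base frame: x ahead of the robot, y to its left, z up, the work surface at z = 0. Lengths are in mm, angles in rad, forces in N, time in s.
With the tool pointing down it reaches from about 150 to 775 mm from the base axis. Payload 6.1 kg.
Tool frame: the origin (TCP) lies midway between the tips of the shut fingers; the grasp point (between the pads) lies 19 mm behind it (grip_depth is the distance from the TCP to the grasp point, in mm); z points along the fingers, y is the line along which they close (so a half turn about z gives the same grasp; the last joint's range is limited). The gripper opens to 85 mm and grips with 20 to 120 N. Pads are 22 mm wide; open, the fingers measure 114 mm over their backs; the gripper's body (76 mm by 85 mm) begins 54 mm behind the grasp point. The pads swing forward as they close: fully open they stand 13 mm farther back than shut.
Start: joints at [-1.106, 0.126, -0.04, 1.405, 0, 1.571], TCP at [235.319, -469.29, 231.295] pointing down, gripper open.
Joint ranges: [-2.72, 2.72], [-0.95, 1.95], [-1.27, 1.35], [-1.78, 2.02], [-1.46, 1.47], [-3.14, 3.14]. Speed limits (rad/s): [2.39, 2.39, 3.01, 3.14, 3.14, 3.14].

## Interface

Orientations are given as [roll, pitch, yaw] about the fixed x, y, z axes, in that order (R = Rz(yaw) Ry(pitch) Rx(roll)).
In Python, from workcell import * gives the robot as it stands. The module is installed in compiled form; this text tells all that it offers.
- The arm moves only by the shell command python3 -m jog 'ROWS' [OPENING]. ROWS is text: rows parted by semicolons, each of 6 numbers parted by spaces: the shift along the tool's x, y, z in mm, then the turn, a rotation vector about the tool's x, y, z in degrees. A call has 1 to 20 rows; each row shifts and turns the commanded pose from where the row before left it, along the tool's axes as they then stand; what a row does not reach is not made up. A row lasts 1/12 s, in which the tool goes at most 41.7 mm and 7.16 degrees, less where a joint would pass 70% of its speed; a pose out of reach is approached as far as the arm can. A call is refused whole if a number of a shift passes 41.7 or a number of a turn 7.16, either way. A call with a gripper value outside its range is refused whole. OPENING is the finger opening in mm, from 0 to 85.4, set as the call begins (- or left out, the last holds). The fingers move at their own pace and stop on an object; the grip force is fixed at half the most. Time passes only in rows, so rows that do not move let the fingers close. It gives the time, the measured TCP pose, the force, the opening and the grip force at its end, in the units of the state.
- get_obs(): the state, without advancing time (a new reading comes with each control period).
- grab_frame(name): name is "scene" or "top" or "wrist"; returns a dict with "frame" (420x560x3 uint8, red, green, blue), "intrinsics" (3x3 intrinsics, pixels), "dist" ([k1, k2, p1, p2, k3] as OpenCV has them; the pictures are not rectified), "R" (3x3) and "t" (3): a world point X has camera coordinates R X + t. Camera axes: x right, y down, z forward; pixel columns grow to the right and rows downward; lengths in mm; the calibration is good to about 2 mm. A picture is of the moment at which its call begins. There is no depth.
- close_job(): hands the job in; it is judged then, once.
The state is a dict: "clock": time; "joint_pos": joint angles; "joint_velocities": joint speeds; "joint_efforts": joint torques, N m; "ee_pos": TCP position; "orientation": TCP orientation; "ft_force": force on the tool from outside, world axes, zero at the start; "wrist_torque": the same for the moment, N m; "grip_width": finger opening in mm; "grip_force": force on a finger pad.
Only numpy, scipy, OpenCV 4.12 (cv2) and the standard library are available. Lean on these libraries where they do the work, as an engineer would, in place of code of your own. Each camera call takes 0.05 s, during which the arm holds its last target. There are 200 camera calls.

## Working session

There is one attempt and no reset: what is moved stays moved. The work goes in short steps, Python scripts to look and compute and a shell command to move; the robot and the scene stay as the last step left them, time stands still between calls to the robot, and variables do not carry over. Pictures are saved under pics/ and viewed, at most 10 in all, crops included, and the job is handed in when it is done.

```bash
mkdir -p pics; python3 - <<'E'
from workcell import *
import cv2, pickle
o=get_obs(); print(o)
d={n:grab_frame(n) for n in("scene","top")}
pickle.dump(d,open("f0.pkl","wb"))
for n in d:
    cv2.imwrite(f"pics/{n}0.png",d[n]["frame"][:,:,::-1]); print(n,d[n]["R"],d[n]["t"],d[n]["intrinsics"],d[n]["dist"])
E
```

```text
{'clock': 0.0, 'joint_pos': array([-1.10601332e+00,  1.26375769e-01, -4.05996623e-02,  1.40541094e+00,
        2.00743445e-05,  1.57080336e+00]), 'joint_velocities': array([-0.00252843, -0.00167833, -0.00049681,  0.00078977, -0.00027899,
        0.00027965]), 'joint_efforts': array([-5.52024067e-04, -4.35913002e+01,  3.52924347e+01,  1.75395445e-02,
       -2.50990034e-06, -6.32268744e-07]), 'ee_pos': array([ 235.14179955, -468.93848674,  230.53451787]), 'orientation': array([-3.14000261e+00, -2.00631388e-05,  4.64775947e-01]), 'ft_force': array([ 0.03451425, -0.12133164, -0.43340138]), 'wrist_torque': array([ 0.03707966, -0.05166287, -0.05873375]), 'grip_force': 0.0, 'grip_width': 85.80687605988668}
scene [[ 0.07271443  0.99723563  0.01528748]
 [ 0.83845311 -0.05282161 -0.54240784]
 [-0.54010092  0.05225872 -0.8399762 ]] [ -59.46286297 -420.12069447 1473.6246406 ] [[404.74069394   0.         276.15958988]
 [  0.         404.74069394 212.76324323]
 [  0.           0.           1.        ]] [-0.1212734  0.         0.         0.         0.       ]
top [[ 0.01903494 -0.99942202  0.02816562]
 [-0.99266172 -0.02225585 -0.11885866]
 [ 0.11941681 -0.02569647 -0.99251162]] [ -23.48412321  606.85304751 1360.8038832 ] [[509.07078962   0.         276.71166323]
 [  0.         509.07078962 203.67767608]
 [  0.           0.           1.        ]] [0.04972376 0.         0.         0.         0.        ]
```

View pics/scene0.png

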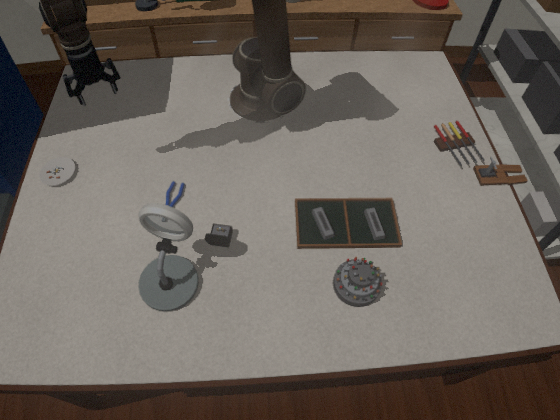

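View pics/top0.png

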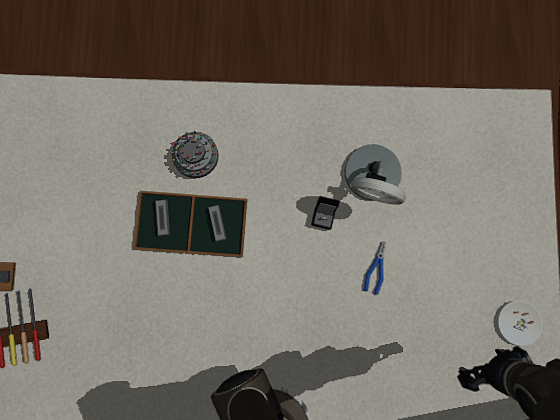

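The top view shows the tray with bars at about (162,217) and (219,223), the magnifier ring at (378,190) and its foot at (374,171). It also shows the ring box at (324,213) and the pliers at (375,270). In the scene view the bars are at (374,224) and (322,223), and the ring is at (166,223).

```bash
cat > h.py <<'E'
import numpy as np, cv2
def ray(f,uv):
    p=cv2.undistortPoints(np.array([[uv]],float),f["intrinsics"],f["dist"])[0,0]
    R=np.array(f["R"]);C=-R.T@np.array(f["t"]); d=R.T@np.array([*p,1]); return C,d/np.linalg.norm(d)
def onz(f,uv,z):
    C,d=ray(f,uv); return C+d*(z-C[2])/d[2]
def tri(f1,u1,f2,u2):
    C1,d1=ray(f1,u1);C2,d2=ray(f2,u2)
    s=np.linalg.lstsq(np.c_[d1,-d2],C2-C1,rcond=None)[0]
    a=C1+s[0]*d1;b=C2+s[1]*d2; return (a+b)/2,np.linalg.norm(a-b)
def proj(f,X):
    return cv2.projectPoints(np.array(X,float).reshape(-1,3),cv2.Rodrigues(np.array(f["R"]))[0],np.array(f["t"]),f["intrinsics"],np.array(f["dist"]))[0][:,0]
E
python3 - <<'E'
import pickle; from h import *
np.set_printoptions(precision=2,suppress=True)
d=pickle.load(open("f0.pkl","rb"))
for n,roi in(("top",(145,203,240,245)),("scene",(302,202,395,243))):
    f=d[n];x0,y0,x1,y1=roi
    g=cv2.cvtColor(f["frame"],cv2.COLOR_RGB2HSV)
    hsv=g
    m=((f["frame"].min(2)>70)&(hsv[...,1]<60)).astype(np.uint8)
    M=np.zeros_like(m);M[y0:y1,x0:x1]=m[y0:y1,x0:x1]
    for c in cv2.findContours(M,0,1)[0]:
        if cv2.contourArea(c)<100: continue
        P=np.array([onz(f,p[0],28)[:2] for p in c.astype(float)],np.float32)
        r=cv2.minAreaRect(P); b=cv2.boxPoints(r); e=[b[1]-b[0],b[2]-b[1]]; L=max(e,key=np.linalg.norm)
        L=L*np.sign(L[0]); print(n,"bar",cv2.contourArea(c),r,"yaw",np.degrees(np.arctan2(L[1],L[0])))
    for nm,(lo,hi) in {"tray_brown":((5,70,50),(22,255,255))}.items():
        M=cv2.inRange(hsv,lo,hi); M2=np.zeros_like(M); X=(125,180,255,265) if n=="top" else (285,190,410,255)
        M2[X[1]:X[3],X[0]:X[2]]=M[X[1]:X[3],X[0]:X[2]]
        P=np.array([onz(f,p,16)[:2] for p in cv2.findNonZero(M2)[:,0].astype(float)],np.float32)
        print(n,nm,cv2.minAreaRect(P))
t=d["top"]["frame"][130:300,290:420]; s=d["scene"]["frame"][170:315,125:245]
cv2.imwrite("pics/crops.png",np.hstack([cv2.resize(t,(400,523),interpolation=2),cv2.resize(s,(400,523),interpolation=2)])[:,:,::-1])
E
```

```text
top bar 297.5 ((552.6119384765625, 153.3697967529297), (94.18498229980469, 27.250276565551758), 14.73509693145752) yaw 14.735101
top bar 269.5 ((561.1282958984375, 302.56243896484375), (86.47607421875, 26.10993766784668), 6.731736183166504) yaw 6.731725
top tray_brown ((549.8258666992188, 225.09616088867188), (298.278076171875, 162.5870361328125), 86.95226287841797)
scene bar 289.5 ((569.1981811523438, 299.26751708984375), (96.53016662597656, 35.124549865722656), 6.810654163360596) yaw 6.8106594
scene bar 288.0 ((558.1143188476562, 150.67141723632812), (98.43013763427734, 32.73414611816406), 14.216140747070312) yaw 14.216128
scene tray_brown ((556.5684204101562, 224.9683380126953), (298.55169677734375, 167.8614959716797), 86.58772277832031)
```

View pics/crops.png

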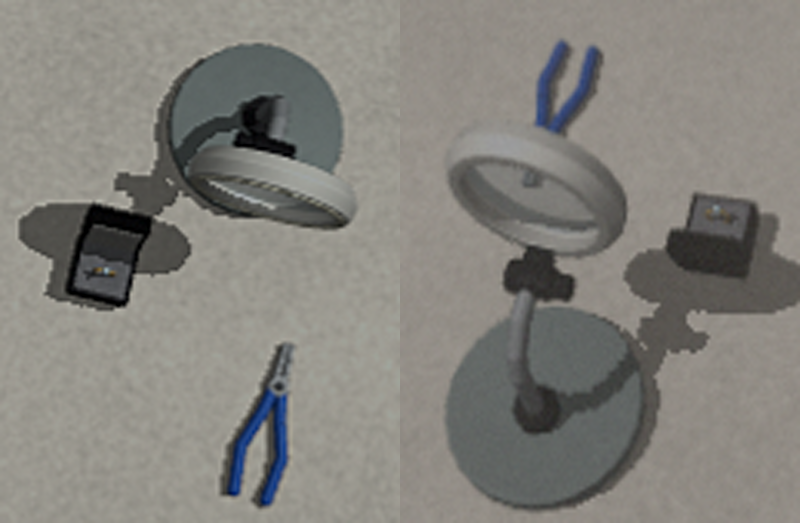

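The crop shows the ring's outer ends at about (188,165) and (356,217) in the top crop. In the scene crop the ring centre is at about (537,190) and the foot disc spans 445 to 643. The ring box and pliers lie on either side of the viewing spot.

```bash
python3 - <<'E'
import pickle; from h import *
np.set_printoptions(precision=1,suppress=True)
d=pickle.load(open("f0.pkl","rb"));T,S=d["top"],d["scene"]
tp=lambda u,v:(290+(u+.5)*.325-.5,130+(v+.5)*.325-.5); sp=lambda u,v:(125+(u-400+.5)*.3-.5,170+(v+.5)*.2772-.5)
print("lens",tri(T,tp(271,190),S,sp(537,190)))
print("foot",onz(T,tp(256,130),8),onz(S,sp(544,405),8))
for a,b in(((188,165),(356,217)),):
    A,B=onz(T,tp(*a),180),onz(T,tp(*b),180);print("ring ends top",A,B,np.linalg.norm(A-B),np.degrees(np.arctan2((A-B)[1],(A-B)[0]))-90)
A,B=onz(S,sp(627,228),180),onz(S,sp(447,158),180);print("scene",A,B,np.linalg.norm(A-B),np.degrees(np.arctan2((A-B)[1],(A-B)[0]))-90)
print("box",onz(T,tp(105,275),40),onz(S,sp(722,240),40),"pliers",onz(T,tp(280,385),5))
E
```

```text
lens (array([ 626.7, -257.6,  176.5]), np.float64(0.14173516659236615))
foot [ 707.3 -282.3    8. ] [ 709.  -282.7    8. ]
ring ends top [ 645.  -189.9  180. ] [ 605.8 -325.2  180. ] 140.86727799751165 -16.165308987148535
scene [ 662.4 -189.8  180. ] [ 599. -326.  180.] 150.17655209842295 -24.971659478874145
box [ 567.4 -140.3   40. ] [ 595.2 -136.    40. ] pliers [ 474.3 -303.8    5. ]
```

```bash
python3 -m jog '0 0 0 0 0 6.6;0 0 0 0 0 6.6;0 0 0 0 0 6.6;17.4 -30.2 0 0 0 0;17.4 -30.2 0 0 0 0;17.4 -30.2 0 0 0 0;17.4 -30.2 0 0 0 0;17.4 -30.2 0 0 0 0;17.4 -30.2 0 0 0 0;17.4 -30.2 0 0 0 0;17.4 -30.2 0 0 0 0;17.4 -30.2 0 0 0 0;17.4 -30.2 0 0 0 0;17.4 -30.2 0 0 0 0;17.4 -30.2 0 0 0 0;17.4 -30.2 0 0 0 0;17.4 -30.2 0 0 0 0;17.4 -30.2 0 0 0 0;17.4 -30.2 0 0 0 0;17.4 -30.2 0 0 0 0' 60
python3 -m jog '17.4 -30.2 0 0 0 0;17.4 -30.2 0 0 0 0;17.4 -30.2 0 0 0 0;17.4 -30.2 0 0 0 0;17.4 -30.2 0 0 0 0;17.4 -30.2 0 0 0 0;17.4 -30.2 0 0 0 0;0 0 0 0 0 0;0 0 0 0 0 0;0 0 0 0 0 0'
python3 - <<'E'
from workcell import *
import pickle,cv2
from h import *
w=grab_frame("wrist"); pickle.dump((w,get_obs()),open("w1.pkl","wb")); cv2.imwrite("pics/w1.png",w["frame"][:,:,::-1])
print(w["R"],w["t"],get_obs())
E
```

```text
clock: 1.77
ee_pos: [469.3, 67.9, 231.0]
orientation: [-3.133, 0.001, 0.138]
ft_force: [-0.2, -0.4, -0.6]
grip_width: 60.2
grip_force: 0.0
clock: 2.6
ee_pos: [568.3, 196.0, 239.9]
orientation: [-3.054, 0.002, 0.29]
ft_force: [-1.0, -0.3, -0.8]
grip_width: 59.6
grip_force: 0.0
[[ 0.28390309 -0.95490855 -0.08688329]
 [-0.90420826 -0.29677447  0.30713571]
 [-0.31907125 -0.00863619 -0.94769138]] [ 47.20000003 530.03588615 570.408528  ] {'clock': 2.65, 'joint_pos': array([0.28872604, 0.27403891, 0.15991223, 1.45856687, 0.08764149,
       3.14057899]), 'joint_velocities': array([-0.00505751, -0.01137104, -0.00338713, -0.00337429,  0.00080474,
        0.00023617]), 'joint_efforts': array([ 3.94107755e-01, -5.22647274e+01,  3.52982390e+01, -4.19983047e-02,
        2.91802324e-01, -7.19445188e-05]), 'ee_pos': array([568.18422758, 195.74719698, 240.29756709]), 'orientation': array([-3.05394929e+00,  1.80849569e-03,  2.89735808e-01]), 'ft_force': array([-0.07208752,  0.12910747, -0.17980807]), 'wrist_torque': array([-0.09680059, -0.05735518,  0.0211279 ]), 'grip_force': 0.0, 'grip_width': 60.1127968832126}
```

View pics/w1.png

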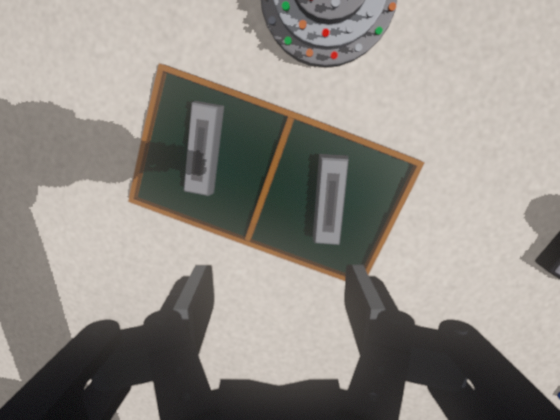

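The wrist view shows the left bar at about (203,150) and the right bar at (331,198). The last joint has hit its limit, so I'll use the half-turned yaw. Next I measure again from this picture.

```bash
cat >> h.py <<'E'
from scipy.spatial.transform import Rotation as Ro
def plan(o,pos,yawdeg,steps_rot=7,step=35):
    "relative turn (tool rotvec deg) then shift in the turned tool axes"
    Rc=Ro.from_euler("xyz",o["orientation"]); Rt=Ro.from_euler("xyz",[np.pi,0,np.radians(yawdeg)])
    rv=np.degrees((Rc.inv()*Rt).as_rotvec()); sh=Rt.inv().apply(np.array(pos)-o["ee_pos"])
    print("turn",rv.round(2),"n",int(np.ceil(abs(rv).max()/steps_rot)),"shift",sh.round(1),"n",int(np.ceil(np.linalg.norm(sh)/step)))
def bars(f,zs=(28,),roi=None,minarea=800):
    fr=f["frame"];hsv=cv2.cvtColor(fr,cv2.COLOR_RGB2HSV)
    # green-lined tray outline, filled: bars are the non-green blobs inside
    gm=cv2.inRange(hsv,(55,70,8),(100,255,110))
    return gm
E
python3 - <<'E'
import pickle; from h import *
np.set_printoptions(precision=1,suppress=True)
w,o=pickle.load(open("w1.pkl","rb"));fr=w["frame"]
R=np.array(w["R"]);C=-R.T@w["t"];print("cam",C)
hsv=cv2.cvtColor(fr,cv2.COLOR_RGB2HSV)
for p in((203,110),(203,150),(203,170),(331,200),(331,165),(170,110),(165,150),(325,240)): print(p,fr[p[1],p[0]],hsv[p[1],p[0]])
m=((hsv[...,1]<75)&(fr.max(2)>35)).astype(np.uint8)
for nm,x0,y0,x1,y1 in(("L",176,92,238,206),("R",303,145,358,255)):
    M=np.zeros_like(m);M[y0:y1,x0:x1]=m[y0:y1,x0:x1];M=cv2.morphologyEx(M,cv2.MORPH_CLOSE,np.ones((5,5)))
    c=max(cv2.findContours(M,0,1)[0],key=cv2.contourArea);print(nm,cv2.contourArea(c))
    for z in(28,17,6):
        P=np.array([onz(w,p,z)[:2] for p in c[:,0].astype(float)],np.float32);r=cv2.minAreaRect(P);b=cv2.boxPoints(r);L=max([b[1]-b[0],b[2]-b[1]],key=np.linalg.norm);L=L*np.sign(L[0]);print(z,np.array(r[0]),np.array(r[1]),np.degrees(np.arctan2(L[1],L[0])))
for px in ((161,66),(422,162),(366,280),(130,200)): print("tray corner",onz(w,px,16))
E
```

```text
cam [647.9 207.3 381.9]
(203, 110) [150 148 150] [150   3 150]
(203, 150) [101  99 101] [150   5 101]
(203, 170) [80 78 79] [165   6  80]
(331, 200) [89 86 88] [160   9  89]
(331, 165) [153 152 155] [130   5 155]
(170, 110) [64 73 65] [63 31 73]
(165, 150) [50 54 48] [50 28 54]
(325, 240) [150 149 152] [130   5 152]
L 6686.5
28 [566.5 297.7] [122.6  69.9] 14.45741
17 [564.  300.6] [126.4  72.1] 14.457551
6 [561.5 303.4] [130.2  74.2] 14.457558
R 5886.0
28 [555.1 154. ] [122.5  60.5] 18.72622
17 [552.2 152.4] [126.3  62.4] 18.726229
6 [549.3 150.7] [130.1  64.3] 18.726257
tray corner [637.9 366.4  16. ]
tray corner [623.5  74.9  16. ]
tray corner [473.6  80.1  16. ]
tray corner [481.8 375.5  16. ]
```

```bash
python3 - <<'E'
import pickle; from h import *
np.set_printoptions(precision=1,suppress=True)
w,o=pickle.load(open("w1.pkl","rb"));fr=w["frame"];hsv=cv2.cvtColor(fr,cv2.COLOR_RGB2HSV)
m=((hsv[...,1]<16)&(fr.max(2)>35)).astype(np.uint8)
for nm,x0,y0,x1,y1 in(("L",176,92,238,206),("R",303,145,358,255)):
    M=np.zeros_like(m);M[y0:y1,x0:x1]=m[y0:y1,x0:x1];M=cv2.morphologyEx(M,cv2.MORPH_CLOSE,np.ones((3,3)))
    c=max(cv2.findContours(M,0,1)[0],key=cv2.contourArea);print(nm,cv2.contourArea(c))
    for z in(28,17):
        P=np.array([onz(w,p,z)[:2] for p in c[:,0].astype(float)],np.float32);r=cv2.minAreaRect(P);b=cv2.boxPoints(r);L=max([b[1]-b[0],b[2]-b[1]],key=np.linalg.norm);L=L*np.sign(L[0]);print(z,np.array(r[0]),np.array(r[1]),np.degrees(np.arctan2(L[1],L[0])))
plan(o,(564,301,130),186.8)
E
```

```text
L 2829.0
28 [567.8 302.1] [98.2 37.3] 6.6997824
17 [565.3 305.1] [101.3  38.5] 6.699769
R 2482.0
28 [555.1 158.6] [99.7 37.2] 14.245156
17 [552.2 157.1] [102.7  38.3] 14.24516
turn [  -0.8   -7.4 -170.1] n 25 shift [ -8.3 105.  110.3] n 5
```

```bash
python3 -m jog '0 0 0 -.03 -.3 -6.8;0 0 0 -.03 -.3 -6.8;0 0 0 -.03 -.3 -6.8;0 0 0 -.03 -.3 -6.8;0 0 0 -.03 -.3 -6.8;0 0 0 -.03 -.3 -6.8;0 0 0 -.03 -.3 -6.8;0 0 0 -.03 -.3 -6.8;0 0 0 -.03 -.3 -6.8;0 0 0 -.03 -.3 -6.8;0 0 0 -.03 -.3 -6.8;0 0 0 -.03 -.3 -6.8;0 0 0 -.03 -.3 -6.8;0 0 0 -.03 -.3 -6.8;0 0 0 -.03 -.3 -6.8;0 0 0 -.03 -.3 -6.8;0 0 0 -.03 -.3 -6.8;0 0 0 -.03 -.3 -6.8;0 0 0 -.03 -.3 -6.8;0 0 0 -.03 -.3 -6.8'
python3 -m jog '0 0 0 -.03 -.3 -6.8;0 0 0 -.03 -.3 -6.8;0 0 0 -.03 -.3 -6.8;0 0 0 -.03 -.3 -6.8;0 0 0 -.03 -.3 -6.8;-1.7 21 22 0 0 0;-1.7 21 22 0 0 0;-1.7 21 22 0 0 0;-1.7 21 22 0 0 0;-1.7 21 22 0 0 0;0 0 0 0 0 0;0 0 0 0 0 0;0 0 0 0 0 0'
python3 - <<'E'
from workcell import *
from h import *
plan(get_obs(),(565,303,60),186.8)
E
```

```text
clock: 4.32
ee_pos: [568.2, 195.3, 241.0]
orientation: [-3.132, -0.023, 2.671]
ft_force: [0.4, 0.3, 0.2]
grip_width: 60.0
grip_force: 0.0
clock: 5.4
ee_pos: [564.9, 300.7, 131.6]
orientation: [-3.141, 0.001, -3.024]
ft_force: [0.5, 0.7, 0.6]
grip_width: 60.0
grip_force: 0.0
turn [-0.03  0.06 -0.05] n 1 shift [-0.4  2.3 71.6] n 3
```

```bash
python3 -m jog '0 .8 30 0 0 0;0 .8 30 0 0 0;0 .7 25 0 0 0;0 0 15 0 0 0;0 0 10 0 0 0;0 0 6 0 0 0;0 0 5 0 0 0;0 0 0 0 0 0;0 0 0 0 0 0;0 0 0 0 0 0'
python3 - <<'E'
from workcell import *
from h import *
w=grab_frame("wrist");cv2.imwrite("pics/w2.png",w["frame"][:,:,::-1]);o=get_obs();print(o["ft_force"],o["ee_pos"])
plan(o,(565,303,8),186.8)
E
```

```text
clock: 6.23
ee_pos: [565.4, 304.1, 10.8]
orientation: [3.141, 0.002, -3.023]
ft_force: [0.3, -1.0, 0.5]
grip_width: 59.8
grip_force: 0.0
[-1.0876737   0.27803667  0.50805602] [565.2930204  304.18840833  10.72657309]
turn [ 0.02  0.12 -0.02] n 1 shift [ 0.4 -1.1  2.7] n 1
```

View pics/w2.png

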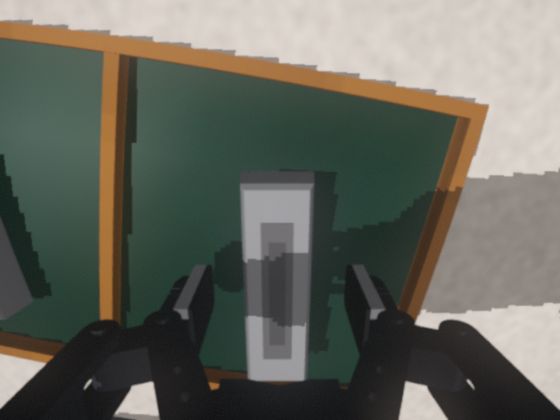

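The fingers straddle the left bar evenly: the bar is at columns 243–312, centre about 277, and the fingers are at 210 and 347. The bar's ends are at rows 185 and 380.

```bash
python3 - <<'E'
from workcell import *
from h import *
w=grab_frame("wrist");a=onz(w,(277,185),28);b=onz(w,(277,380),28);print(a,b,np.linalg.norm(a-b),(a+b)/2)
E
python3 -m jog '0 0 2 0 0 0;0 0 0 0 0 0;0 0 0 0 0 0;0 0 0 0 0 0;0 0 0 0 0 0;0 0 0 0 0 0;0 0 0 0 0 0;0 0 0 0 0 0' 20
```

```text
[517.46779059 298.28482818  28.        ] [611.16417905 309.14967172  28.        ] 94.32421765264374 [564.31598482 303.71724995  28.        ]
clock: 7.0
ee_pos: [564.7, 303.9, 7.8]
orientation: [-3.141, 0.001, -3.023]
ft_force: [-0.4, -0.5, 4.1]
grip_width: 28.6
grip_force: 61.2
```

```bash
cat > wt.py <<'E'
from workcell import *
import numpy as np
# average of readings over successive control periods (camera calls pass 0.05 s each)
F=[];
for i in range(8): grab_frame("wrist"); o=get_obs(); F.append(np.r_[o["ft_force"],o["wrist_torque"]])
print(np.mean(F,0).round(2),np.std(F,0).round(2),o["ee_pos"].round(1),o["orientation"].round(3),o["grip_width"],o["clock"])
E
python3 -m jog '0 0 -6 0 0 0;0 0 -10 0 0 0;0 0 -16 0 0 0;0 0 -16 0 0 0;0 0 -16 0 0 0;0 0 -10 0 0 0;0 0 -6 0 0 0;0 0 0 0 0 0;0 0 0 0 0 0;0 0 0 0 0 0;0 0 0 0 0 0;0 0 0 0 0 0;0 0 0 0 0 0'; python3 wt.py
```

```text
clock: 8.08
ee_pos: [564.3, 303.7, 86.8]
orientation: [-3.141, -0.001, -3.023]
ft_force: [-0.0, 0.0, -4.3]
grip_width: 28.7
grip_force: 60.3
[ 0.05  0.1  -4.41  0.01 -0.01  0.01] [0.37 0.49 0.7  0.03 0.03 0.03] [564.6 303.8  87.6] [-3.141  0.    -3.023] 28.81855783670053 8.4833
```

```bash
python3 -m jog '0 0 8 0 0 0;0 0 16 0 0 0;0 0 16 0 0 0;0 0 16 0 0 0;0 0 10 0 0 0;0 0 6 0 0 0;0 0 3 0 0 0;0 0 2 0 0 0;0 0 1 0 0 0;0 0 1 0 0 0;0 0 0 0 0 0;0 0 0 0 0 0;0 0 0 0 0 0'
```

```text
clock: 9.57
ee_pos: [564.8, 304.0, 9.0]
orientation: [3.142, 0.001, -3.023]
ft_force: [-0.4, -0.7, -4.4]
grip_width: 28.8
grip_force: 60.2
```

Still about 1 mm above the floor, so I lower it until contact.

```bash
python3 -m jog '0 0 .7 0 0 0;0 0 .7 0 0 0;0 0 0 0 0 0;0 0 0 0 0 0;0 0 0 0 0 0'; python3 -m jog '0 0 0 0 0 0;0 0 0 0 0 0;0 0 0 0 0 0;0 0 0 0 0 0;0 0 0 0 0 0;0 0 0 0 0 0' 60
```

```text
clock: 9.98
ee_pos: [564.8, 304.0, 7.8]
orientation: [3.142, 0.001, -3.023]
ft_force: [-1.4, -1.8, 2.3]
grip_width: 28.8
grip_force: 60.9
clock: 10.48
ee_pos: [564.6, 303.9, 7.1]
orientation: [-3.141, 0.0, -3.023]
ft_force: [0.0, -0.2, -0.3]
grip_width: 59.9
grip_force: 0.0
```

```bash
python3 -m jog '0 0 -10 0 0 0;0 0 -20 0 0 0;0 0 -25 0 0 0;0 0 -20 0 0 0;0 0 0 0 0 -3.75;0 0 0 0 0 -3.75;7.8 -23.8 0 0 0 0;7.8 -23.8 0 0 0 0;7.8 -23.8 0 0 0 0;7.8 -23.8 0 0 0 0;7.8 -23.8 0 0 0 0;7.8 -23.8 0 0 0 0;0 0 0 0 0 0;0 0 0 0 0 0;0 0 0 0 0 0'
python3 - <<'E'
from workcell import *
from h import *
w=grab_frame("wrist");cv2.imwrite("pics/w3.png",w["frame"][:,:,::-1]);o=get_obs()
plan(o,(555,154,8),194.3);print(proj(w,[(555,154,28)]))
E
```

```text
clock: 11.73
ee_pos: [554.8, 154.2, 82.9]
orientation: [3.142, 0.001, -2.893]
ft_force: [1.1, -0.0, -0.2]
grip_width: 59.5
grip_force: 0.0
turn [0.   0.07 0.01] n 1 shift [-0.1 -0.7 74.6] n 3
[[277.75218558 232.41071988]]
```

View pics/w3.png

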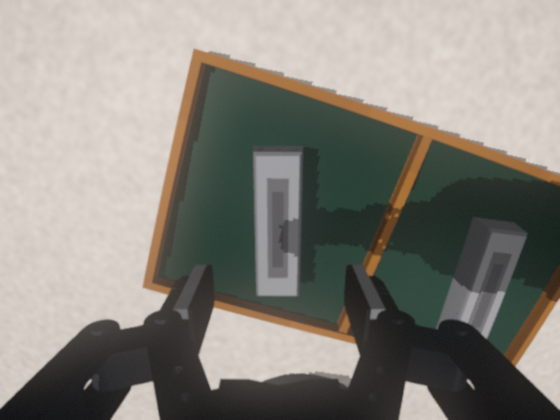

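The right bar's top face spans rows 153–296, with its centre column at about 277, aligned with the gripper. The left bar lies flat in its compartment.

```bash
python3 - <<'E'
from workcell import *
from h import *
w=grab_frame("wrist");a=onz(w,(277,154),28);b=onz(w,(277.5,296),28);print(a,b,np.linalg.norm(a-b),(a+b)/2)
E
python3 -m jog '0 0 20 0 0 0;0 0 20 0 0 0;0 0 15 0 0 0;0 0 10 0 0 0;0 0 6 0 0 0;0 0 3 0 0 0;0 0 0 0 0 0;0 0 0 0 0 0;0 0 0 0 0 0'
```

```text
[507.7933224  142.00268171  28.        ] [599.07991124 165.36068166  28.        ] 94.22758334954852 [553.43661682 153.68168169  28.        ]
clock: 12.58
ee_pos: [555.1, 154.1, 9.1]
orientation: [-3.141, 0.002, -2.892]
ft_force: [0.4, -0.2, -0.5]
grip_width: 60.2
grip_force: 0.0
```

```bash
python3 -m jog '.8 0 1 0 0 0;0 0 0 0 0 0;0 0 0 0 0 0;0 0 0 0 0 0;0 0 0 0 0 0;0 0 0 0 0 0;0 0 0 0 0 0;0 0 0 0 0 0' 20
python3 -m jog '0 0 -6 0 0 0;0 0 -10 0 0 0;0 0 -16 0 0 0;0 0 -16 0 0 0;0 0 -16 0 0 0;0 0 -10 0 0 0;0 0 -6 0 0 0;0 0 0 0 0 0;0 0 0 0 0 0;0 0 0 0 0 0;0 0 0 0 0 0;0 0 0 0 0 0;0 0 0 0 0 0'; python3 wt.py
```

```text
clock: 13.25
ee_pos: [554.1, 153.5, 7.8]
orientation: [-3.141, 0.001, -2.893]
ft_force: [-0.9, -2.5, 6.0]
grip_width: 28.8
grip_force: 61.6
clock: 14.33
ee_pos: [553.3, 153.7, 86.5]
orientation: [-3.141, -0.001, -2.892]
ft_force: [-0.2, -0.1, -6.4]
grip_width: 28.7
grip_force: 60.2
[ 0.11  0.27 -6.91 -0.01 -0.01  0.01] [0.5  0.6  0.49 0.02 0.02 0.03] [553.7 153.7  87.2] [-3.141  0.    -2.892] 28.7867313190712 14.7333
```

The right bar weighs about 6.9 N and the left about 4.4 N, so the right one is the silver. I carry it to the viewing spot.

```bash
python3 -m jog '0 0 -10 0 0 0;0 0 -18 0 0 0;0 0 -18 0 0 0;0 0 -18 0 0 0;0 0 -14 0 0 0;0 0 -6 0 0 0;0 0 0 0 0 4;0 0 0 0 0 6;0 0 0 0 0 6;0 0 0 0 0 6;0 0 0 0 0 6;0 0 0 0 0 3.1;0 0 0 0 0 0'
python3 -m jog '-2 -12 0 0 0 0;-3 -20 0 0 0 0;-4 -25 0 0 0 0;-4 -25 0 0 0 0;-4 -25 0 0 0 0;-4 -25 0 0 0 0;-4 -25 0 0 0 0;-4 -25 0 0 0 0;-4 -25 0 0 0 0;-4 -25 0 0 0 0;-4 -25 0 0 0 0;-4 -25 0 0 0 0;-4 -25 0 0 0 0;-4 -25 0 0 0 0;-4 -25 0 0 0 0;-3 -15 0 0 0 0;0 0 0 0 0 0;0 0 0 0 0 0;0 0 0 0 0 0;0 0 0 0 0 0'
python3 - <<'E'
from workcell import *
from h import *
import pickle
o=get_obs();plan(o,(503.3,-220.2,170.8),163.2)
d={n:grab_frame(n) for n in("wrist","top","scene")};pickle.dump(d,open("f4.pkl","wb"))
t=d["top"]["frame"][130:300,290:420];s=d["scene"]["frame"][150:295,125:245]
cv2.imwrite("pics/w4.png",d["wrist"]["frame"][:,:,::-1]);cv2.imwrite("pics/c4.png",np.hstack([cv2.resize(t,(400,523),interpolation=2),cv2.resize(s,(400,523),interpolation=2)])[:,:,::-1])
E
```

```text
clock: 15.82
ee_pos: [553.5, 153.7, 171.1]
orientation: [-3.141, 0.0, 2.847]
ft_force: [-1.2, 0.2, -6.8]
grip_width: 28.8
grip_force: 60.1
clock: 17.48
ee_pos: [503.3, -219.1, 171.2]
orientation: [3.141, 0.0, 2.849]
ft_force: [-0.1, 0.1, -6.8]
grip_width: 29.0
grip_force: 60.6
turn [0.01 0.02 0.06] n 1 shift [-0.3 -1.   0.4] n 1
```

View pics/w4.png

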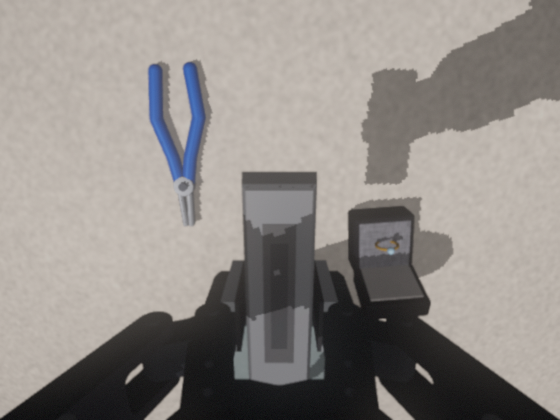

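View pics/c4.png

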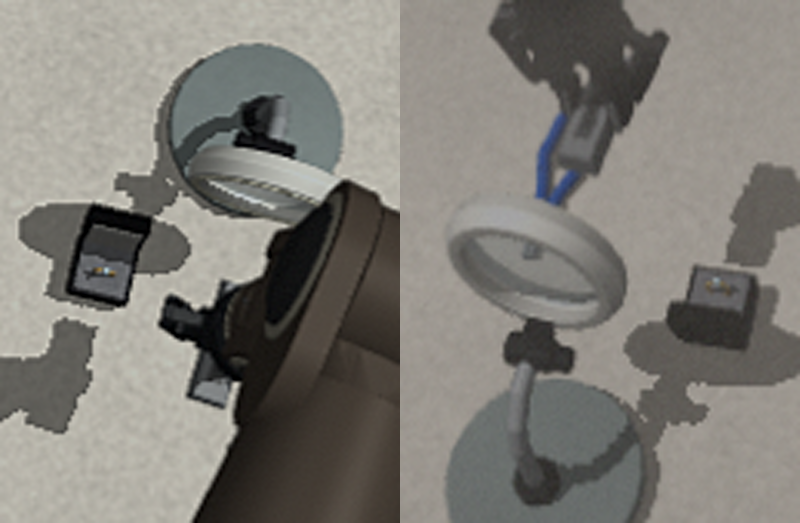

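The bar hangs level and end-on below the gripper, with its end at about (280,180) in the wrist view. The pliers and ring box are untouched. I check the ring outline that the estimate predicts against the pictures.

```bash
python3 - <<'E'
import pickle; from h import *
np.set_printoptions(precision=1,suppress=True)
d=pickle.load(open("f4.pkl","rb"));T,S=d["top"],d["scene"]
th=np.linspace(0,2*np.pi,100)
for L in((626.7,-257.6,180),(626.7,-257.6,176.5),(624,-257.6,180)):
  for yaw in(-17,-20):
    y=np.radians(yaw);a=np.array([np.cos(y),np.sin(y),0]);h=np.array([-np.sin(y),np.cos(y),0])
    P=np.vstack([np.array(L)+s*a+69*(np.cos(th)[:,None]*h+np.sin(th)[:,None]*[0,0,1]) for s in(-13,13)])
    t=proj(T,P);s=proj(S,P)
    tc=(t+.5-[290,130])/.325;sc=(s+.5-[125,150])/[.3,.2772]+[400,0]
    print(L,yaw,"top",tc.min(0),tc.max(0),"rightmost",tc[tc[:,0].argmax()],"leftmost",tc[tc[:,0].argmin()],"scene",sc.min(0),sc.max(0),sc[sc[:,0].argmax()],sc[sc[:,0].argmin()])
# bar ends from expected pose
a=np.array([np.cos(np.radians(-16.8)),np.sin(np.radians(-16.8)),0]);c=np.array([503.3,-219.1,191.5])
print("bar top ends top",(proj(T,[c-49*a,c+49*a])+.5-[290,130])/.325,"scene",(proj(S,[c-49*a,c+49*a])+.5-[125,150])/[.3,.2772]+[400,0])
E
```

```text
(626.7, -257.6, 180) -17 top [184.6 144.3] [362.6 233.6] rightmost [362.6 196.9] leftmost [184.6 181.3] scene [438.8 182.9] [632.9 330.6] [632.9 274.1] [438.8 241. ]
(626.7, -257.6, 180) -20 top [185.2 140.8] [362.  237.2] rightmost [362.  201.2] leftmost [185.2 176.9] scene [440.  181.5] [632.  332.2] [632.  278.6] [440.  236.6]
(626.7, -257.6, 176.5) -17 top [183.9 145.1] [361.3 234. ] rightmost [361.3 197.5] leftmost [183.9 181.9] scene [440.2 186. ] [633.6 333. ] [633.6 276.7] [440.2 243.9]
(626.7, -257.6, 176.5) -20 top [184.5 141.6] [360.8 237.7] rightmost [360.8 201.8] leftmost [184.5 177.6] scene [441.3 184.6] [632.8 334.6] [632.8 281.3] [441.3 239.4]
(624, -257.6, 180) -17 top [184.6 147.7] [362.6 236.8] rightmost [362.6 200.2] leftmost [184.6 184.6] scene [439.3 179.4] [633.  327.2] [633.  270.6] [439.3 237.6]
(624, -257.6, 180) -20 top [185.2 144.2] [362.1 240.5] rightmost [362.1 204.6] leftmost [185.2 180.2] scene [440.4 178.1] [632.2 328.8] [632.2 275.2] [440.4 233.2]
bar top ends top [[209.9 401.2]
 [245.4 282.7]] scene [[616.7  49.1]
 [573.2 155.5]]
```

```bash
python3 -m jog '-1.7 .5 0 0 0 0;0 0 0 0 0 0;0 0 0 0 0 0;0 0 0 0 0 0;0 0 0 0 0 0;0 0 0 0 0 0;0 0 0 0 0 0;0 0 0 0 0 0'
python3 - <<'E'
from workcell import *
o=get_obs();print(o["ee_pos"],o["orientation"],abs(o["joint_velocities"]).max(),o["grip_force"])
print(close_job())
E
```

```text
clock: 18.3
ee_pos: [505.2, -219.8, 171.2]
orientation: [-3.142, 0.0, 2.848]
ft_force: [0.4, 0.7, -6.1]
grip_width: 29.1
grip_force: 60.6
[ 505.19837871 -219.76923319  171.21547709] [-3.14150526e+00  4.84901997e-04  2.84801717e+00] 0.0017565672973572492 60.60390114784241
the job is handed in; nothing more can be done
None
```

I handed the job in at 18.3 s: the right bar was the heavier one (about 6.9 N against 4.4 N) and is held still and level, end-on to the lens with its near end about 8 cm from the glass, while the lighter left bar lies flat in its own compartment.

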